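# Lock the T-handled cap onto a water filter housing

### The arm

A 7-joint arm with a two-finger parallel gripper is mounted at the origin on the work surface. World frame = base frame: x ahead of the robot, y to its left, z up, the work surface at z = 0. Lengths are in m, angles in rad, forces in N, time in s.
With the tool pointing down it reaches from about 0.35 to 0.775 m from the base axis. Payload 3.1 kg.
Tool frame: the origin (TCP) lies on the front face of the gripper's body, between the roots of the fingers; the fingertips stand arm.nose_length ahead of it and the grasp point (between the pads) lies 54 mm ahead of it (arm.nose_length is the distance from the TCP to the fingertips, in m); z points along the fingers, y is the direction in which the jaws open and shut (so a half turn about z gives the same grasp; the last joint's range is limited). The gripper opens to 85 mm and grips with 20 to 120 N. Pads are 22 mm wide; open, the fingers measure 114 mm over their backs; the gripper's body (76 mm by 85 mm) begins 54 mm behind the grasp point. The pads swing forward as they close: fully open they stand 13 mm farther back than shut.
Start: joints at [1.186, 0.311, 0.014, 1.512, -0.004, 1.319, -0.027], TCP at [0.185, -0.518, 0.304] pointing down, gripper open.
Joint ranges: [-2.7, 2.7], [-0.3, 1.91], [-1.27, 1.3], [0.12, 2.57], [-1.44, 4.58], [0.2, 2.03], [-3.05, 3.05]. Speed limits (rad/s): [2.79, 2.79, 3.14, 3.14, 3.14, 3.14, 3.14].

### API

Orientations are given as a rotation vector (axis times angle).
In Python, from cell import arm gives the robot as it stands. The module is installed in compiled form; this text tells all that it offers.
- The arm moves only by the shell command python3 -m creep 'ROWS' [FORCE]. ROWS is JSON, a list of rows, each an object of numbers: "claw": the finger opening in mm, from 0 to 85.4; "dx", "dy", "dz": the shift along the world's x, y, z in mm; "turn": the turn about the world's z in degrees. In form: [{"claw": .., "dx": .., "dy": .., "dz": .., "turn": ..}, ...]. A call has 1 to 12 rows; each row shifts and turns the pose as measured when the row begins; what a row does not reach is not made up. A row lasts 1/10 s, in which the tool goes at most 50 mm and 8.59 degrees, less where a joint would pass 70% of its speed; a pose out of reach is approached as far as the arm can. A call with a gripper value outside its range is refused whole. The fingers move at their own pace and stop on an object; FORCE is the grip in N (left out, the last holds). Time passes only in rows, so rows that do not move let the fingers close. It gives the time, the measured TCP pose, the force and the opening at its end, in the units of the state.
- arm.read_state(): the state, without advancing time (a new reading comes with each control period).
- arm.read_camera(name): name is "side" or "top" or "wrist"; returns a dict with "frame" (420x560x3 uint8, blue, green, red), "intrinsics" (3x3 intrinsics, pixels), "eye" and "orientation" of the camera in the world. Camera axes: x right, y up, looking along -z (the intrinsics and any distortion apply to the point x, -y, -z); pixel columns grow to the right and rows downward; lengths in m; the calibration is good to about 2 mm. A picture is of the moment at which its call begins. There is no depth.
- arm.finish_job(): hands the job in, once; it reports no verdict.
Trained networks look in a picture, given as the dict that the camera call returned (one of the last four; its "shot" number tells which), for a name from the list of things; names that differ only in an ending like _2 or _b are one class to them, and where a whole thing is asked for, a point or a joint stands for the part that bears it (a point fixed in the world has none). Each returns a list of dicts, best first, with "confidence" (0 to 1); they miss things now and then, are a little off and sometimes report something else, mostly with a low value. They report only what shows in the picture. A call takes as long as a camera call. They do not tell look-alikes from the thing itself.
- arm.look_for(thing, picture): "extent" ([left, top, right, bottom] in pixels, round what is visible of it).
- arm.masks_of(thing, picture): "region" (420x560 bool, what is visible of it) and "extent" ([left, top, right, bottom] in pixels, round what is visible of it).
- arm.place_of(thing, picture): "centre" ([column, row] in pixels: a listed point, or the origin of a listed thing).
The state is a dict: "time_s": time; "joint_positions": joint angles; "qvel": joint speeds; "joint_efforts": joint torques, N m; "ee_pos": TCP position; "orientation": TCP orientation; "contact_force": force on the tool from outside, world axes, zero at the start; "ft_torque": the same for the moment, N m; "gripper_width": finger opening in m.
Only numpy, scipy, OpenCV 4.12 (cv2) and the standard library are available. Lean on these libraries where they do the work, as an engineer would, in place of code of your own. Each camera call takes 0.05 s, during which the arm holds its last target.

### The job

Put the loose T-handled cap into the open mouth of the water filter housing so that its pins drop through the slots, then, pressing gently, turn it clockwise until it has cammed down fully home and stays locked there. Do not force the cap against the housing, leave the other things on the counter alone, and let go of the cap at the end.

Things in the scene. Friction and masses are not known exactly. Their poses are not given: they have to be found in the camera images.
- cap: Loose grey T-handled cap, 70 mm high, 0.15 to 0.31 kg, standing upright. Origin: centre of the underside of its nose, z up. Nose radius 26.5 mm at z=0 widening to 30.5 mm at z=8 mm; spigot radius 30.5 mm up to z=30; flange radius 44 mm, z=30 to 36; stem 12 mm diameter above. Half a turn about z gives the same cap.
- bar (a point): Centre of the cap's T-handle bar, 62 mm above the cap's origin. The bar is 84 mm long along the cap's x axis, 14 mm wide, 16 mm high (z=54 to 70 mm over the cap's origin). Grip it across its width at its middle from above; between the bar and the flange below it are 18 mm.
- pin (a point): Root of one of the two steel bayonet pins (8 mm wide, 8 mm high, flat below and round on top, reaching out to radius 38 mm) that stick out of the cap's spigot at its +x and -x, exactly under the two arms of the bar. Their centres are 14 mm above the cap's origin.
- housing: Grey upright water filter housing, 98 mm diameter, fixed to a plywood board of 140 x 190 x 16 mm; pipe stubs towards its +y and -y. Origin: underside of the board on the housing's axis, z up. It cannot move. A pale grey collar, 102 mm diameter, crowns it; the collar's top face is at z=115 mm.
- mouth (a point): On the housing's axis, level with the collar's top face. Bore radius 32 mm. Two opposite slots, 11 mm wide, notch the lip (pins: 1.5 mm free each side); they lie 0.1 to 0.95 rad anticlockwise (from above) of the housing's x axis: the collar is clamped anew each time, NOT shown by this pose; see the notches or feel. Off the slots the pins ride on the lip with the cap's origin 10 mm below this point.
- seat_rest (a point): 20 mm below mouth on the axis: where the sprung seat inside stops the cap's nose once the pins have dropped into the slots. It pushes back 5 N at first touch plus 0.7 N per mm. Pushed 2 mm or more further, the pins pass under the lip and the cap can turn clockwise seen from above (not the other way).
- home (a point): 27 mm below mouth: the cap's origin when fully home (seat push 9.9 N). Ramps draw the cap down 5 mm from 13 to 46 degrees after the slot centre (let the hand follow), then run flat to a hard stop at 57 degrees. Turning takes about 0.1 N m, more only at the stop; 0.8 N m and a 15 N press are safe, over 70 N between cap and housing is forcing. Not turned to the flat it may back off. It may be let go and re-gripped midway.
- spray_can: bystander: upright white can, 52 mm diameter, 170 mm high, origin at the centre of its underside
- screw_jar: bystander: glass jar with steel lid, 64 mm diameter, 80 mm high, origin at the centre of its underside
- wrench: bystander: steel wrench lying on the counter, about 180 mm long along its x axis, origin near its middle
- fuse_box: bystander: cardboard box 70 x 100 x 45 mm, origin at the centre of its underside
Not all that is in view belongs to the job. Leave any pink or purple look-alike of the cap alone.

How it is judged:
By the outcome, as a careful person would: the job done as asked, in the order asked, and still so for the second after the job is handed in, with the robot touching nothing.
It also fails if it takes over 72 s, if anything falls off the work surface, if the arm or the gripper's body presses on something with over 40 N, if the wrist force passes 120 N, or if a joint passes its speed limit or range.

## Working session

There is one attempt and no reset: what is moved stays moved. The work goes in short steps, Python scripts to look and compute and a shell command to move; the robot and the scene stay as the last step left them, time stands still between calls to the robot, and variables do not carry over. Pictures are saved under pics/ and viewed, and the job is handed in when it is done.

```bash
mkdir -p pics; cat > h.py <<'E'
import numpy as np, cv2
from cell import arm
from scipy.spatial.transform import Rotation as R
def rot(o):
    o=np.array(o,float)
    return o if o.shape==(3,3) else (R.from_rotvec(o).as_matrix() if o.size==3 else R.from_quat(o).as_matrix())
def ray(p,px):
    K=np.array(p["intrinsics"]); d=np.linalg.inv(K)@np.array([px[0],px[1],1.])
    d=np.array([d[0],-d[1],-d[2]]); return np.array(p["eye"]),rot(p["orientation"])@d
def at_z(p,px,z):
    e,d=ray(p,px); return e+d*(z-e[2])/d[2]
def proj(p,X):
    c=rot(p["orientation"]).T@(np.array(X)-np.array(p["eye"])); c=np.array([c[0],-c[1],-c[2]])
    q=np.array(p["intrinsics"])@c; return q[:2]/q[2]
E
python3 - <<'E'
from h import *
print(arm.nose_length, arm.read_state())
for n in ["top","side","wrist"]:
    p=arm.read_camera(n); cv2.imwrite(f"pics/{n}0.png",p["frame"])
    print(n,[k for k in p],p["eye"],p["orientation"],p["intrinsics"])
    for t in ["cap","housing","bar","mouth","pin"]:
        try: print(t,[(np.round(r["centre"],1),round(r["confidence"],2)) for r in arm.place_of(t,p)])
        except Exception as e: print(t,e)
E
```

```text
0.0726 {'time_s': 0.0, 'joint_positions': array([ 1.18631694,  0.31174704,  0.0139966 ,  1.51307954, -0.00441695,
        1.31918827, -0.02721916]), 'qvel': array([ 0.00021184,  0.00058997,  0.00109623,  0.0003888 , -0.00191983,
        0.0011062 ,  0.00028079]), 'joint_efforts': array([ 5.43816404e-04, -3.79915845e+01,  1.46365338e-01, -2.30589151e+01,
        1.21801224e-02,  1.37320763e-02, -5.87133243e-06]), 'ee_pos': array([ 0.18468884, -0.51746556,  0.30280007]), 'orientation': array([-3.09324467e+00, -5.35480822e-01,  7.67874834e-04]), 'contact_force': array([ 0.12757525, -0.48138087,  0.04109842]), 'ft_torque': array([ 0.02504034, -0.00914711, -0.0068021 ]), 'gripper_width': 0.08550008089393507}
top ['frame', 'intrinsics', 'eye', 'orientation', 'shot'] [ 0.38664674 -0.00215686  0.98787497] [ 0.14464567 -0.16344901 -1.54710815] [[415.83076982   0.         276.94251619]
 [  0.         415.83076982 213.95732676]
 [  0.           0.           1.        ]]
cap [(array([225.2, 260.1]), 0.88), (array([169.1, 252.6]), 0.83), (array([240. , 145.6]), 0.7), (array([226.8, 204.7]), 0.62)
[... 653 characters left out ...]
), 0.69), (array([252.7, 271.4]), 0.57), (array([304.9, 185. ]), 0.4)]
housing [(array([309.1, 210.6]), 0.8)]
bar [(array([246.8, 252.4]), 0.87), (array([306.9, 259.3]), 0.64), (array([279.7, 311.5]), 0.59), (array([255.3, 270.3]), 0.42)]
mouth [(array([307.2, 175.4]), 0.59)]
pin [(array([236.7, 266.6]), 0.88), (array([312.8, 269.9]), 0.73), (array([291.1, 311.5]), 0.71), (array([214.2, 235.8]), 0.59)]
wrist ['frame', 'intrinsics', 'eye', 'orientation', 'shot'] [ 0.25067022 -0.49574001  0.37378114] [-0.2406599   0.16837833 -1.22053831] [[337.4933428   0.        282.3821448]
 [  0.        337.4933428 205.7583809]
 [  0.          0.          1.       ]]
cap []
housing []
bar []
mouth []
pin []
```

View pics/top0.png

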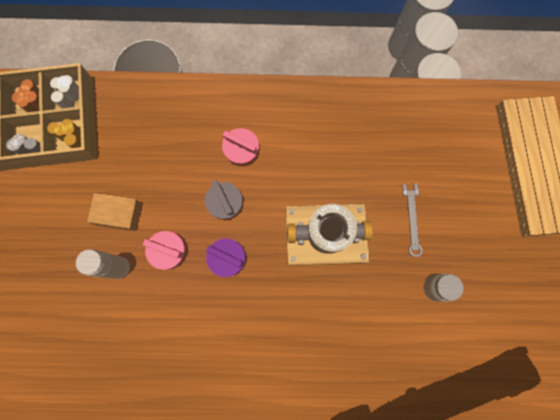

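View pics/side0.png

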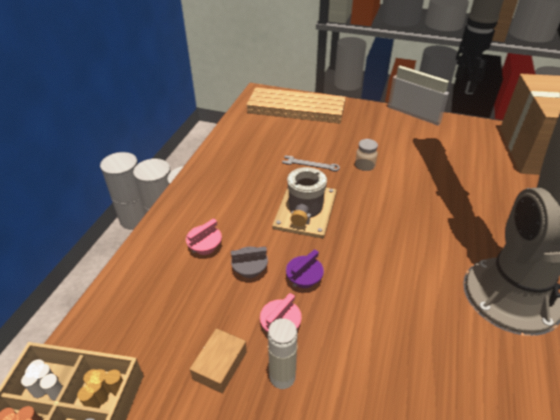

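Candidates in the top view are pink at (240,146), grey at (224,200), pink at (165,250) and purple at (226,258). The description says grey, so I choose (224,200). I'll check it in a close crop, along with the housing.

```bash
python3 - <<'E'
from h import *
p=arm.read_camera("top"); s=arm.read_camera("side")
a=cv2.resize(p["frame"][170:230,190:260],(560,480),interpolation=cv2.INTER_CUBIC)
b=cv2.resize(p["frame"][195:265,290:380],(617,480),interpolation=cv2.INTER_CUBIC)
cv2.imwrite("pics/capc.png",a);cv2.imwrite("pics/hc.png",b)
c=cv2.resize(s["frame"][160:240,265:345],(560,560),interpolation=cv2.INTER_CUBIC);cv2.imwrite("pics/hs.png",c)
for P,c in ((p,[(224,199.6)]),(s,[(246.8,252.4)])):
    for x in c: print("bar",at_z(P,x,.062))
for n,P in (("top",p),("side",s)):
    print([(r["centre"],r["confidence"],at_z(P,r["centre"],.115)) for r in arm.place_of("mouth",P)])
E
```

```text
bar [0.60227361 0.10963852 0.062     ]
bar [0.61290578 0.11554488 0.062     ]
[([334.9, 227.0], 0.71, array([ 0.53475156, -0.13518262,  0.115     ]))]
[([308.4, 177.5], 0.87, array([ 0.53313128, -0.13505869,  0.115     ]))]
```

View pics/capc.png

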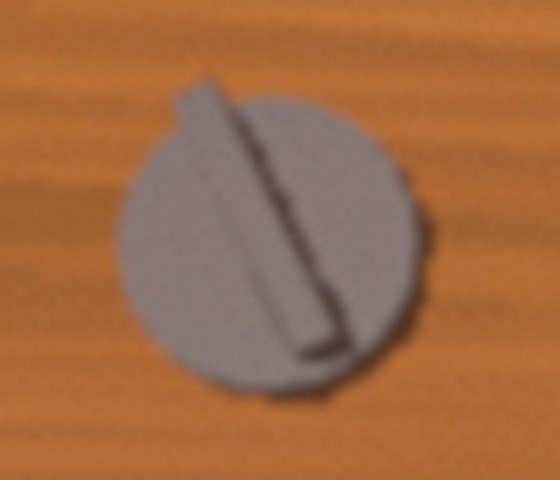

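View pics/hc.png

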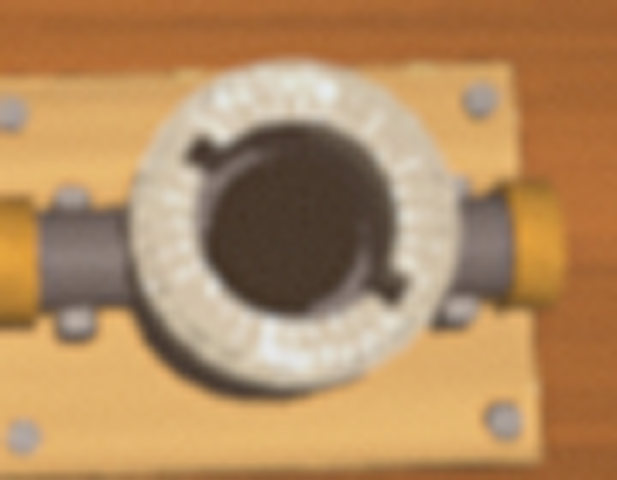

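View pics/hs.png

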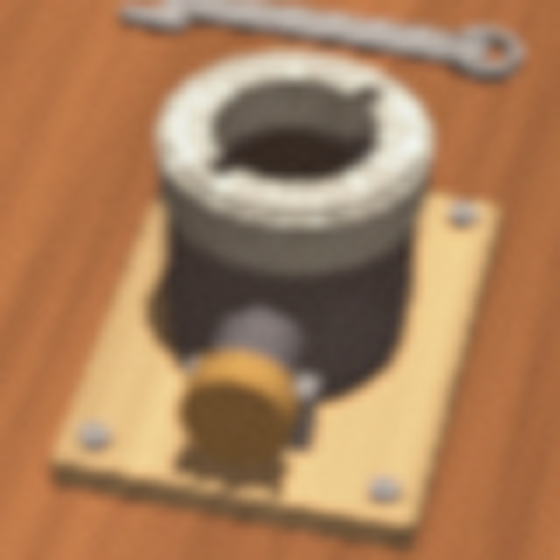

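```bash
python3 - <<'E'
from h import *
p=arm.read_camera("top"); s=arm.read_camera("side")
f=lambda u,v,sc,x,y:((u+.5)/sc-.5+x,(v+.5)/sc-.5+y)
A=at_z(p,f(195,90,8,190,170),.07);B=at_z(p,f(318,337,8,190,170),.07)
print("bar",A,B,(A+B)/2,np.degrees(np.arctan2(*(A-B)[[1,0]])),np.linalg.norm(A-B))
F=at_z(p,f(268,243,8,190,170),.036);print("flange centre",F)
A=at_z(p,f(205,152,6.857,290,195),.115);B=at_z(p,f(392,288,6.857,290,195),.115)
print("slot",A,B,(A+B)/2,np.degrees(np.arctan2(*(A-B)[[1,0]])),np.linalg.norm(A-B))
A=at_z(s,f(365,97,7,265,160),.115);B=at_z(s,f(222,162,7,265,160),.115)
print("slotside",A,B,(A+B)/2,np.degrees(np.arctan2(*(A-B)[[1,0]])),np.linalg.norm(A-B))
C=at_z(p,f(296,222,6.857,290,195),.115);print("collar",C)
cv2.imwrite("pics/caps.png",cv2.resize(s["frame"][230:290,220:280],(560,560),interpolation=cv2.INTER_CUBIC))
q=arm.read_state(); print(rot(q["orientation"]).round(3), arm.look_for("cap",p)[:4])
for t in["spray_can","screw_jar","wrench","fuse_box"]: print(t,[(at_z(p,r["centre"],0)) for r in arm.place_of(t,p)[:1]])
E
```

```text
bar [0.64394464 0.13342981 0.07      ] [0.57274855 0.09557956 0.07      ] [0.6083466  0.11450468 0.07      ] 27.996624259937402 0.0806320358939771
flange centre [0.60747232 0.11493902 0.036     ]
slot [ 0.55638221 -0.10232003  0.115     ] [ 0.51463508 -0.16014726  0.115     ] [ 0.53550865 -0.13123364  0.115     ] 54.17340557906536 0.07132188660199547
slotside [ 0.51666194 -0.15833942  0.115     ] [ 0.55733101 -0.10481479  0.115     ] [ 0.53699647 -0.13157711  0.115     ] -127.22829200319612 0.06722246651704532
collar [ 0.53477429 -0.13057274  0.115     ]
[[ 0.942  0.336  0.   ]
 [ 0.336 -0.942 -0.   ]
 [-0.     0.    -1.   ]] [{'extent': [219.4, 122.9, 259.3, 164.0], 'confidence': 0.9}, {'extent': [145.1, 232.2, 181.3, 269.1], 'confidence': 0.9}, {'extent': [206.5, 241.2, 247.8, 276.1], 'confidence': 0.69}, {'extent': [203.6, 180.7, 242.0, 220.1], 'confidence': 0.63}]
spray_can [array([0.44753607, 0.35955583, 0.        ])]
screw_jar [array([ 0.41391621, -0.3920235 ,  0.        ])]
wrench [array([ 0.54930006, -0.14855361,  0.        ])]
fuse_box [array([ 5.78635140e-01,  3.73460507e-01, -1.11022302e-16])]
```

View pics/caps.png

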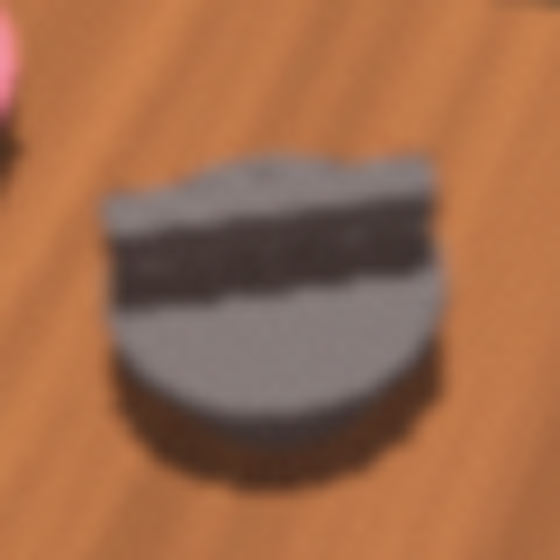

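The crop confirms the choice: grey cap, bar along about 28°, centre about (0.608, 0.1145). The slots lie at about 54°, with the mouth near (0.5355, -0.131). Next I'll move over the cap.

```bash
python3 -m creep '[{"claw":85,"dx":27,"dy":40,"dz":0,"turn":1},{"claw":85,"dx":27,"dy":40,"dz":0,"turn":1},{"claw":85,"dx":27,"dy":40,"dz":0,"turn":1},{"claw":85,"dx":27,"dy":40,"dz":0,"turn":1},{"claw":85,"dx":27,"dy":40,"dz":0,"turn":1},{"claw":85,"dx":27,"dy":40,"dz":0,"turn":1},{"claw":85,"dx":27,"dy":40,"dz":0,"turn":1},{"claw":85,"dx":27,"dy":40,"dz":0,"turn":1},{"claw":85,"dx":27,"dy":40,"dz":0,"turn":0},{"claw":85,"dx":27,"dy":40,"dz":0,"turn":0},{"claw":85,"dx":27,"dy":40,"dz":0,"turn":0},{"claw":85,"dx":0,"dy":0,"dz":0,"turn":0}]' 40
cat >> h.py <<'E'
def st():
    s=arm.read_state(); M=rot(s["orientation"])
    print("t",round(s["time_s"],2),"ee",(s["ee_pos"]*1000).round(1),"yaw_y",np.degrees(np.arctan2(M[1,1],M[0,1])).round(2),"tz",M[:,2].round(3),"F",s["contact_force"].round(2),"T",s["ft_torque"].round(3),"w",round(s["gripper_width"]*1000,2),"q7",s["joint_positions"][6].round(2))
    return s
E
python3 -c "
from h import *; st()"
```

```text
time_s: 2.65
ee_pos: [0.4852, -0.0601, 0.3064]
orientation: [3.045, 0.744, 0.009]
contact_force: [-0.5, -0.3, 0.1]
gripper_width: 0.0849
t 2.65 ee [485.2 -60.1 306.4] yaw_y -62.53 tz [ 0.008 -0.006 -1.   ] F [-0.49 -0.26  0.11] T [ 0.108  0.048 -0.008] w 84.92 q7 -1.09
```

```bash
python3 -m creep '[{"claw":85,"dx":27,"dy":38,"dz":-10,"turn":0},{"claw":85,"dx":27,"dy":38,"dz":-10,"turn":0},{"claw":85,"dx":27,"dy":38,"dz":-10,"turn":0},{"claw":85,"dx":27,"dy":38,"dz":-10,"turn":0},{"claw":85,"dx":10,"dy":15,"dz":-10,"turn":0},{"claw":85,"dx":0,"dy":0,"dz":0,"turn":0}]'
python3 - <<'E'
from h import *
st()
w=arm.read_camera("wrist"); cv2.imwrite("pics/w1.png",w["frame"])
t=arm.read_camera("top"); cv2.imwrite("pics/t1.png",t["frame"])
print([(r["centre"],at_z(w,r["centre"],.062),r["confidence"]) for r in arm.place_of("bar",w)])
print([(r["centre"],at_z(w,r["centre"],.0),r["confidence"]) for r in arm.place_of("cap",w)])
E
```

```text
time_s: 3.25
ee_pos: [0.6037, 0.1047, 0.2554]
orientation: [3.043, 0.734, 0.01]
contact_force: [0.2, 0.3, -0.4]
gripper_width: 0.0848
t 3.25 ee [603.7 104.7 255.4] yaw_y -62.86 tz [ 0.009 -0.009 -1.   ] F [ 0.23  0.34 -0.35] T [-0.027  0.014  0.045] w 84.82 q7 -1.48
[([67.7, 243.5], array([0.49188378, 0.24318066, 0.062     ]), 0.94), ([269.4, 190.7], array([0.60776966, 0.11413119, 0.062     ]), 0.84), ([400.9, 48.5], array([0.74466997, 0.07657745, 0.062     ]), 0.78), ([211.0, 326.8], array([0.47184985, 0.10493746, 0.062     ]), 0.58)]
[([224.6, 289.9], array([0.4747105 , 0.10314731, 0.        ]), 0.85), ([272.2, 177.4], array([0.60741786, 0.11253401, 0.        ]), 0.83), ([104.5, 223.6], array([0.48847614, 0.2421262 , 0.        ]), 0.63), ([377.7, 60.1], array([0.74569514, 0.07605631, 0.        ]), 0.62)]
```

View pics/w1.png

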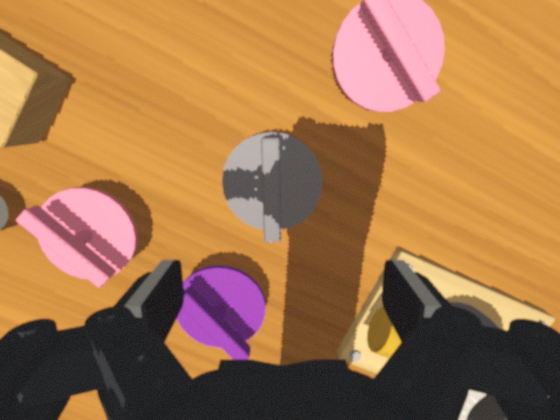

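The grey cap's bar runs from (271,137) to (272,240) in the wrist view. The finger span is clear of the purple and pink look-alikes at this yaw, but I'll check the clearances and angle numerically.

```bash
python3 - <<'E'
from h import *
w=arm.read_camera("wrist")
A=at_z(w,(271,137),.07);B=at_z(w,(272,237),.07)
print(A,B,(A+B)/2,np.degrees(np.arctan2(*(A-B)[[1,0]])),np.linalg.norm(A-B))
c=np.array([.6078,.1142]);d=np.array([np.cos(np.radians(-62)),np.sin(np.radians(-62))])
for s in(1,-1):print("finger back",c+s*.057*d)
for z in (.03,):
  for px in((90,235),(222,308),(388,55)): print(at_z(w,px,z))
s=st()
E
```

```text
[0.64759007 0.12615934 0.07      ] [0.57609014 0.09009113 0.07      ] [0.61184011 0.10812523 0.07      ] 26.76870770927243 0.08008217946697306
finger back [0.63455988 0.06387199]
finger back [0.58104012 0.16452801]
[0.48905385 0.23637268 0.03      ]
[0.47244661 0.09515775 0.03      ]
[0.74722244 0.06879095 0.03      ]
t 3.5 ee [603.9  99.5 258.5] yaw_y -63.3 tz [ 0.013 -0.013 -1.   ] F [ 0.52 -0.23  1.33] T [-0.026 -0.012  0.047] w 84.85 q7 -1.48
```

```bash
python3 -m creep '[{"claw":85,"dx":3,"dy":12,"dz":-20,"turn":0.8},{"claw":85,"dx":0,"dy":0,"dz":-30,"turn":0},{"claw":85,"dx":0,"dy":0,"dz":0,"turn":0},{"claw":85,"dx":0,"dy":0,"dz":0,"turn":0}]'
python3 - <<'E'
from h import *
st()
w=arm.read_camera("wrist"); cv2.imwrite("pics/w2.png",w["frame"])
print([(r["centre"],at_z(w,r["centre"],.062),r["confidence"]) for r in arm.place_of("bar",w)])
st()
E
```

```text
time_s: 3.9
ee_pos: [0.6084, 0.1045, 0.2132]
orientation: [3.035, 0.726, 0.028]
contact_force: [0.5, 0.2, 0.4]
gripper_width: 0.0848
t 3.9 ee [608.4 104.5 213.2] yaw_y -63.09 tz [ 0.022 -0.016 -1.   ] F [0.51 0.16 0.44] T [ 0.102  0.03  -0.038] w 84.76 q7 -1.51
[([24.6, 278.9], array([0.48908274, 0.24299625, 0.062     ]), 0.85), ([199.0, 368.0], array([0.47304634, 0.10279368, 0.062     ]), 0.81), ([414.7, 46.0], array([0.74429673, 0.07714737, 0.062     ]), 0.74), ([265.4, 212.1], array([0.6091513 , 0.11215662, 0.062     ]), 0.69)]
t 4.0 ee [608.5 104.1 213.1] yaw_y -63.11 tz [ 0.022 -0.017 -1.   ] F [1.66 0.18 0.21] T [-0.041  0.018 -0.004] w 84.94 q7 -1.51
```

View pics/w2.png

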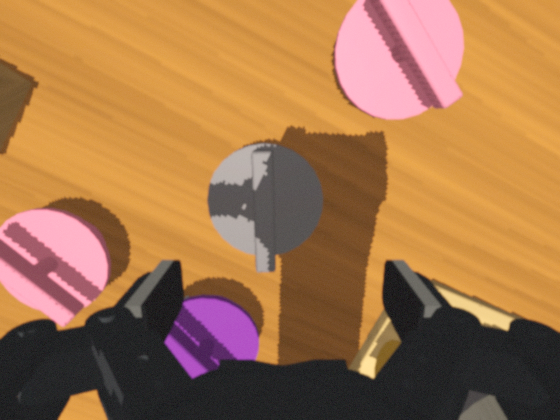

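```bash
python3 -m creep '[{"claw":85,"dx":-1,"dy":11,"dz":-15,"turn":0.6},{"claw":85,"dx":0,"dy":1,"dz":-15,"turn":0},{"claw":85,"dx":0,"dy":1,"dz":-15,"turn":0},{"claw":85,"dx":0,"dy":1,"dz":-15,"turn":0}]'
python3 - <<'E'
from h import *
st()
E
```

```text
time_s: 4.4
ee_pos: [0.6105, 0.1216, 0.1567]
orientation: [3.031, 0.743, 0.05]
contact_force: [0.9, 0.6, -0.9]
gripper_width: 0.0852
t 4.4 ee [610.5 121.6 156.7] yaw_y -62.49 tz [ 0.036 -0.012 -0.999] F [ 0.88  0.61 -0.92] T [-0.012  0.02  -0.015] w 85.21 q7 -1.55
```

```bash
python3 -m creep '[{"claw":85,"dx":-4,"dy":-5,"dz":-10,"turn":0},{"claw":85,"dx":0,"dy":0,"dz":-5,"turn":0}]'
python3 - <<'E'
from h import *
st()
w=arm.read_camera("wrist"); cv2.imwrite("pics/w3.png",w["frame"])
print([(r["centre"],at_z(w,r["centre"],.062),r["confidence"]) for r in arm.place_of("bar",w)])
st()
E
```

```text
time_s: 4.6
ee_pos: [0.605, 0.118, 0.1393]
orientation: [3.032, 0.747, 0.046]
contact_force: [-0.1, -0.9, -0.4]
gripper_width: 0.0848
t 4.6 ee [605.  118.  139.3] yaw_y -62.33 tz [ 0.033 -0.011 -0.999] F [-0.1  -0.9  -0.39] T [-0.033  0.035  0.01 ] w 84.77 q7 -1.55
[([522.2, 23.1], array([0.74506269, 0.07749885, 0.062     ]), 0.73), ([287.9, 263.5], array([0.60851174, 0.11317064, 0.062     ]), 0.71)]
t 4.7 ee [605.3 118.8 139.7] yaw_y -62.31 tz [ 0.034 -0.01  -0.999] F [ 0.16 -0.03 -0.14] T [-0.003  0.014  0.015] w 85.11 q7 -1.55
```

View pics/w3.png

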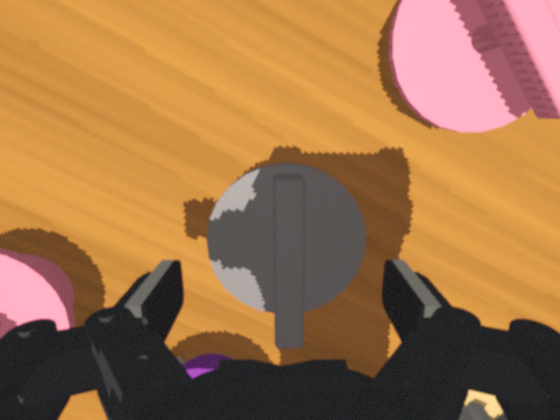

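The bar stands vertically at column 289, between the fingers at 180 and 385, so the alignment is good. I'll lower and close.

```bash
python3 -m creep '[{"claw":85,"dx":1,"dy":-4,"dz":-8,"turn":0},{"claw":85,"dx":0,"dy":-1,"dz":-8,"turn":0},{"claw":85,"dx":0,"dy":0,"dz":-2,"turn":0}]'
python3 -c "
from h import *; st()"
```

```text
time_s: 5.0
ee_pos: [0.6079, 0.1137, 0.1225]
orientation: [3.032, 0.747, 0.054]
contact_force: [0.2, 0.1, 0.2]
gripper_width: 0.0849
t 5.0 ee [607.9 113.7 122.5] yaw_y -62.34 tz [ 0.038 -0.009 -0.999] F [0.18 0.14 0.22] T [ 0.004  0.051 -0.008] w 84.94 q7 -1.55
```

```bash
python3 -m creep '[{"claw":85,"dx":-1,"dy":0,"dz":-5,"turn":0},{"claw":60,"dx":0,"dy":0,"dz":-1,"turn":0},{"claw":40,"dx":0,"dy":0,"dz":0,"turn":0},{"claw":20,"dx":0,"dy":0,"dz":0,"turn":0},{"claw":8,"dx":0,"dy":0,"dz":0,"turn":0},{"claw":8,"dx":0,"dy":0,"dz":0,"turn":0},{"claw":8,"dx":0,"dy":0,"dz":0,"turn":0},{"claw":8,"dx":0,"dy":0,"dz":0,"turn":0}]' 40
python3 -c "
from h import *; st()"
```

```text
time_s: 5.8
ee_pos: [0.6071, 0.1139, 0.1161]
orientation: [3.033, 0.747, 0.055]
contact_force: [0.4, -0.3, -0.9]
gripper_width: 0.0133
t 5.8 ee [607.1 113.9 116.1] yaw_y -62.35 tz [ 0.039 -0.009 -0.999] F [ 0.38 -0.32 -0.86] T [ 0.054  0.041 -0.054] w 13.32 q7 -1.56
```

```bash
python3 -m creep '[{"claw":8,"dx":0,"dy":0,"dz":5,"turn":0},{"claw":8,"dx":0,"dy":0,"dz":10,"turn":0},{"claw":8,"dx":0,"dy":0,"dz":15,"turn":0},{"claw":8,"dx":0,"dy":0,"dz":15,"turn":0},{"claw":8,"dx":0,"dy":0,"dz":15,"turn":0},{"claw":8,"dx":0,"dy":0,"dz":15,"turn":0},{"claw":8,"dx":0,"dy":0,"dz":15,"turn":0},{"claw":8,"dx":0,"dy":0,"dz":15,"turn":0},{"claw":8,"dx":0,"dy":0,"dz":15,"turn":0},{"claw":8,"dx":0,"dy":0,"dz":15,"turn":0}]' 60
python3 -c "
from h import *; st()"
```

```text
time_s: 6.8
ee_pos: [0.6029, 0.113, 0.2572]
orientation: [3.033, 0.749, 0.041]
contact_force: [0.2, -0.5, -2.2]
gripper_width: 0.0128
t 6.8 ee [602.9 113.  257.2] yaw_y -62.27 tz [ 0.03  -0.011 -0.999] F [ 0.21 -0.46 -2.15] T [-0.007 -0.02   0.   ] w 12.81 q7 -1.49
```

```bash
python3 -m creep '[{"claw":8,"dx":-6,"dy":-20,"dz":1,"turn":2},{"claw":8,"dx":-6,"dy":-22,"dz":1,"turn":2},{"claw":8,"dx":-6,"dy":-22,"dz":1,"turn":2},{"claw":8,"dx":-6,"dy":-22,"dz":1,"turn":2},{"claw":8,"dx":-6,"dy":-22,"dz":1,"turn":2},{"claw":8,"dx":-6,"dy":-22,"dz":1,"turn":2},{"claw":8,"dx":-6,"dy":-22,"dz":1,"turn":2},{"claw":8,"dx":-6,"dy":-22,"dz":1,"turn":2},{"claw":8,"dx":-6,"dy":-22,"dz":1,"turn":2},{"claw":8,"dx":-6,"dy":-20,"dz":1,"turn":2},{"claw":8,"dx":0,"dy":0,"dz":0,"turn":0},{"claw":8,"dx":0,"dy":0,"dz":0,"turn":0}]'
python3 - <<'E'
from h import *
st()
for n in ["top","side","wrist"]:
    p=arm.read_camera(n); cv2.imwrite(f"pics/{n}4.png",p["frame"])
st()
E
```

```text
time_s: 8.0
ee_pos: [0.5379, -0.1067, 0.2793]
orientation: [2.848, 1.295, 0.06]
contact_force: [-0.4, 0.4, -2.1]
gripper_width: 0.0128
t 8.0 ee [ 537.9 -106.7  279.3] yaw_y -41.1 tz [ 0.04   0.004 -0.999] F [-0.44  0.37 -2.08] T [0.071 0.052 0.036] w 12.82 q7 -0.7
t 8.15 ee [ 538.1 -106.   279. ] yaw_y -40.98 tz [ 0.04   0.004 -0.999] F [-0.11 -0.59 -3.34] T [ 0.022 -0.01  -0.008] w 12.99 q7 -0.7
```

View pics/wrist4.png

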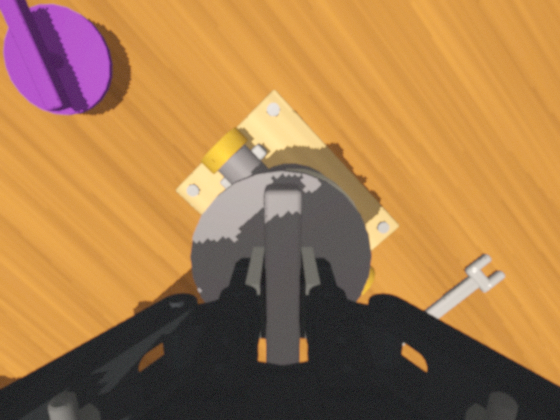

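View pics/side4.png

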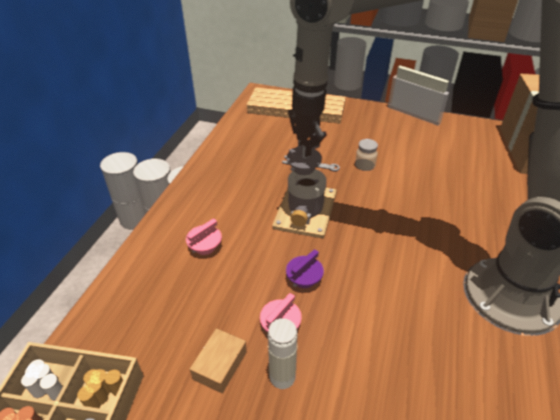

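```bash
cat > ov.py <<'E'
from h import *
def ov(p,img,c,ang,box,sc,name):
    x0,y0,x1,y1=box
    im=cv2.resize(img[y0:y1,x0:x1],None,fx=sc,fy=sc,interpolation=cv2.INTER_CUBIC)
    t=np.linspace(0,2*np.pi,200)
    def P(pts,col):
        q=np.array([proj(p,X) for X in pts]); q=(q-[x0,y0]+.5)*sc-.5
        cv2.polylines(im,[q.round().astype(int)],False,col,1)
    for r,col in((.051,(255,0,0)),(.032,(0,0,255))):
        P([(c[0]+r*np.cos(a),c[1]+r*np.sin(a),.115) for a in t],col)
    for s in(1,-1):
        for o in(-.0055,.0055):
            d=np.array([np.cos(ang),np.sin(ang)]);n=np.array([-d[1],d[0]])
            P([(*(np.array(c)+s*d*r+n*o),.115) for r in(.031,.041)],(0,200,0))
    cv2.imwrite(name,im)
E
python3 - <<'E'
from ov import *
t=arm.read_camera("top");s=arm.read_camera("side")
ti=cv2.imread("pics/top0.png");si=cv2.imread("pics/side0.png")
c=(.5355,-.1325)
ov(t,ti,c,np.radians(53.5),(295,190,370,260),8,"pics/ovt.png")
ov(s,si,c,np.radians(53.5),(275,160,340,230),8,"pics/ovs.png")
E
```

```text
(no output)
```

View pics/ovt.png

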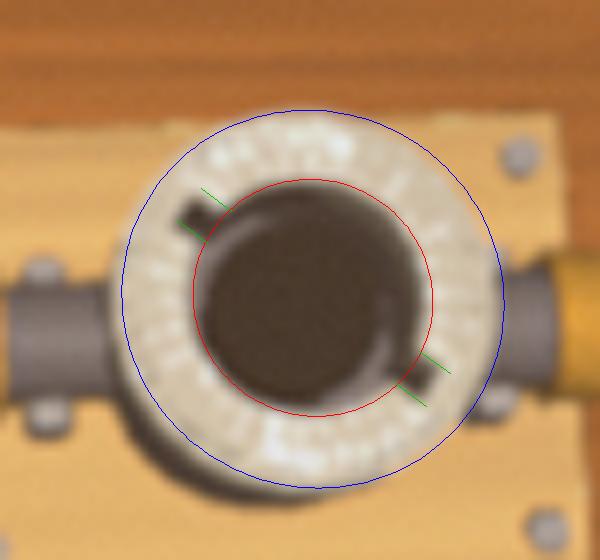

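View pics/ovs.png

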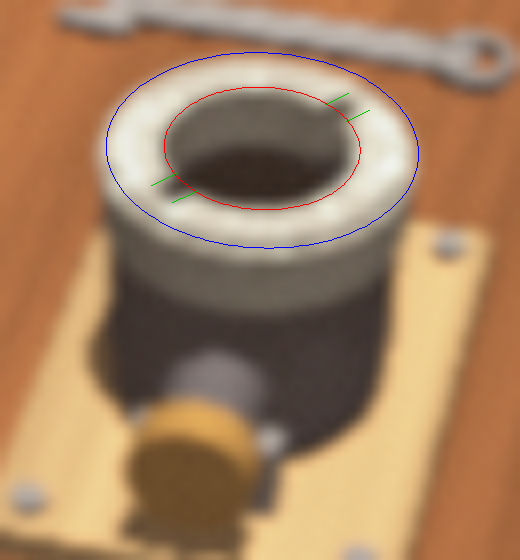

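```bash
python3 - <<'E'
import cv2
t=cv2.imread("pics/top4.png");s=cv2.imread("pics/side4.png")
cv2.imwrite("pics/t4c.png",cv2.resize(t[190:260,295:370],None,fx=8,fy=8,interpolation=cv2.INTER_CUBIC))
cv2.imwrite("pics/s4c.png",cv2.resize(s[130:200,270:340],None,fx=8,fy=8,interpolation=cv2.INTER_CUBIC))
E
```

```text
(no output)
```

View pics/s4c.png

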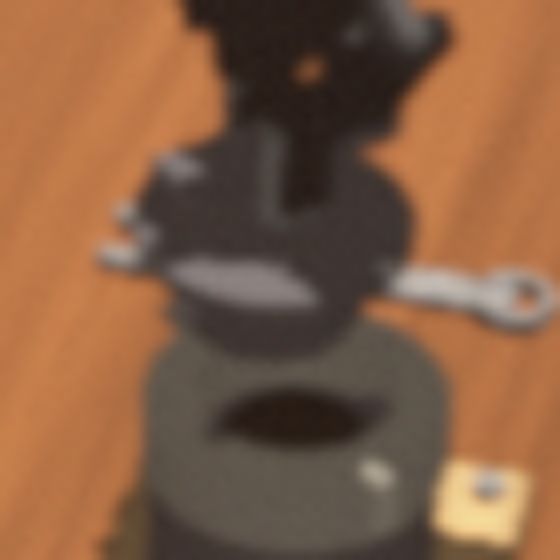

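View pics/t4c.png

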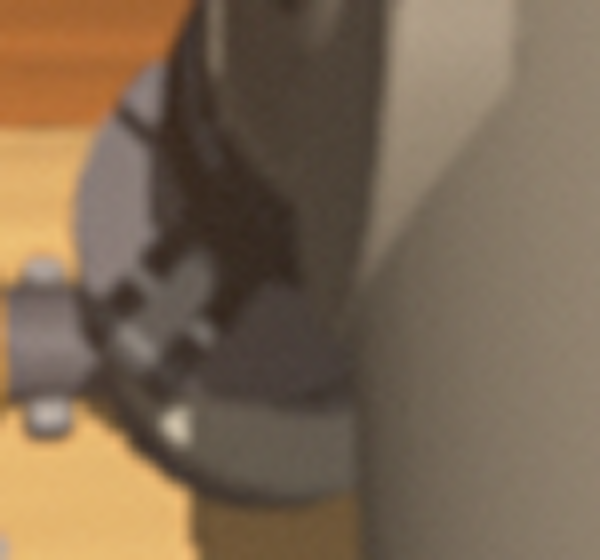

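```bash
python3 - <<'E'
from h import *
t=arm.read_camera("top");s=arm.read_camera("side");st()
for p,f,(x0,y0,x1,y1),n in((t,"pics/top4.png",(295,190,370,260),"pics/o4t.png"),(s,"pics/side4.png",(270,130,340,200),"pics/o4s.png")):
    im=cv2.resize(cv2.imread(f)[y0:y1,x0:x1],None,fx=8,fy=8,interpolation=cv2.INTER_CUBIC)
    im=cv2.convertScaleAbs(im,alpha=1.6)
    for z,r,col in((.199,.044,(255,0,0)),(.193,.044,(255,255,0)),(.171,.0305,(0,0,255))):
        q=np.array([proj(p,(.5405+r*np.cos(a),-.1063+r*np.sin(a),z)) for a in np.linspace(0,6.29,150)])
        cv2.polylines(im,[(((q-[x0,y0]+.5)*8)-.5).round().astype(int)],True,col,1)
    cv2.imwrite(n,im)
E
```

```text
t 8.35 ee [ 538.1 -106.   278.7] yaw_y -40.95 tz [ 0.039  0.004 -0.999] F [ 0.07  0.91 -2.41] T [0.008 0.064 0.013] w 13.2 q7 -0.7
```

View pics/o4s.png

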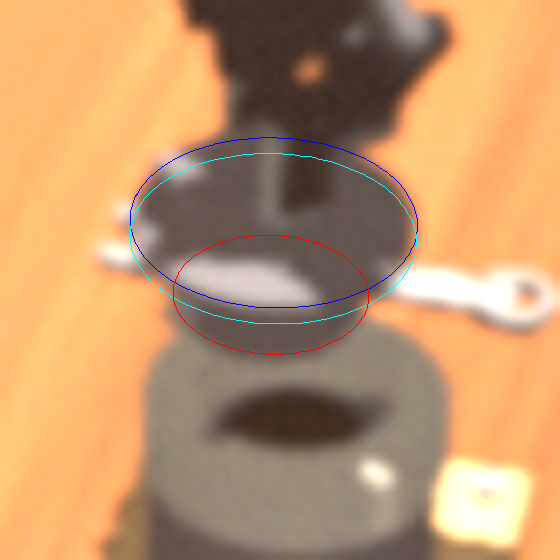

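View pics/o4t.png

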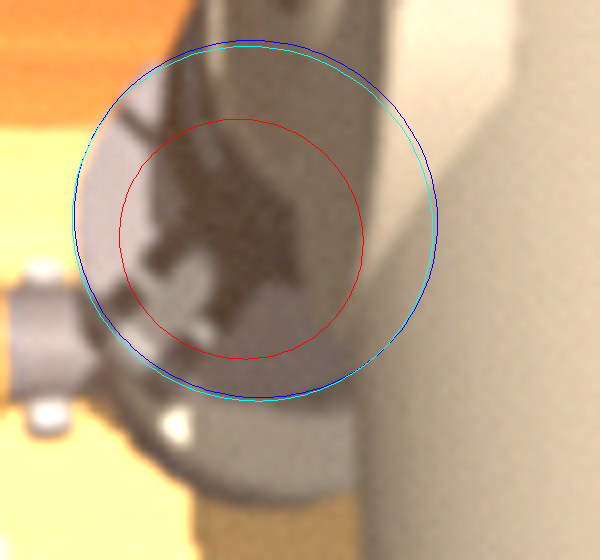

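The overlay matches the held cap to within about 1 mm. Now I'll centre it over the mouth.

```bash
python3 -m creep '[{"claw":8,"dx":-2,"dy":-10,"dz":0,"turn":2.5},{"claw":8,"dx":-2,"dy":-8,"dz":0,"turn":2.5},{"claw":8,"dx":0,"dy":-4,"dz":0,"turn":0},{"claw":8,"dx":0,"dy":0,"dz":0,"turn":0},{"claw":8,"dx":0,"dy":0,"dz":0,"turn":0}]'
python3 -c "
from h import *; st()"
```

```text
time_s: 8.85
ee_pos: [0.5348, -0.1251, 0.2785]
orientation: [2.785, 1.433, 0.061]
contact_force: [-0.1, 0.2, -2.7]
gripper_width: 0.0125
t 8.85 ee [ 534.8 -125.1  278.5] yaw_y -35.55 tz [ 0.038  0.01  -0.999] F [-0.05  0.24 -2.67] T [-0.035  0.105  0.03 ] w 12.52 q7 -0.57
```

```bash
python3 -m creep '[{"claw":8,"dx":-1,"dy":-5,"dz":-8,"turn":-0.4},{"claw":8,"dx":0,"dy":-1,"dz":-8,"turn":0},{"claw":8,"dx":0,"dy":0,"dz":-8,"turn":0},{"claw":8,"dx":0,"dy":0,"dz":-8,"turn":0},{"claw":8,"dx":0,"dy":0,"dz":-3,"turn":0},{"claw":8,"dx":0,"dy":0,"dz":0,"turn":0}]'
python3 - <<'E'
from h import *
st()
s=arm.read_camera("side"); 
cv2.imwrite("pics/s5c.png",cv2.convertScaleAbs(cv2.resize(s["frame"][130:200,270:340],None,fx=8,fy=8,interpolation=cv2.INTER_CUBIC),alpha=1.6))
E
```

```text
time_s: 9.45
ee_pos: [0.5331, -0.13, 0.2391]
orientation: [2.792, 1.425, 0.058]
contact_force: [0.3, -0.3, -2.2]
gripper_width: 0.0127
t 9.45 ee [ 533.1 -130.   239.1] yaw_y -35.92 tz [ 0.036  0.011 -0.999] F [ 0.26 -0.28 -2.16] T [-0.031  0.081  0.034] w 12.68 q7 -0.58
```

View pics/s5c.png

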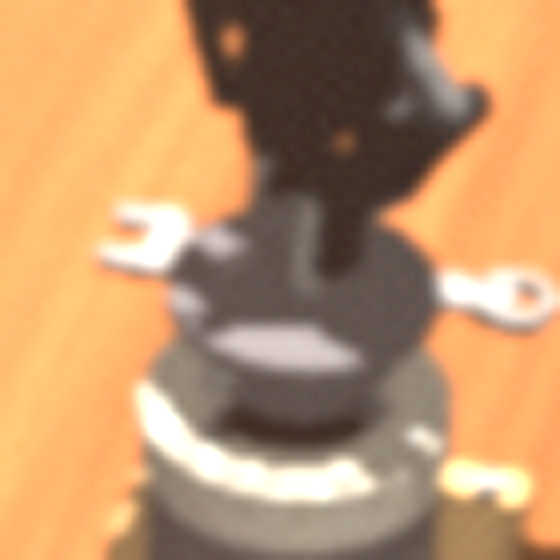

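```bash
python3 -m creep '[{"claw":8,"dx":0.7,"dy":-1,"dz":-4,"turn":0},{"claw":8,"dx":0,"dy":0,"dz":-3,"turn":0},{"claw":8,"dx":0,"dy":0,"dz":-3,"turn":0},{"claw":8,"dx":0,"dy":0,"dz":-3,"turn":0}]'
python3 -c "
from h import *; st()"
```

```text
time_s: 9.9
ee_pos: [0.535, -0.1311, 0.2268]
orientation: [2.789, 1.424, 0.062]
contact_force: [-0.3, 1.1, -2.1]
gripper_width: 0.0128
t 9.9 ee [ 535.  -131.1  226.8] yaw_y -35.92 tz [ 0.04   0.01  -0.999] F [-0.34  1.09 -2.13] T [-0.013  0.08  -0.028] w 12.82 q7 -0.58
```

```bash
python3 -m creep '[{"claw":8,"dx":-1,"dy":0,"dz":-3,"turn":0},{"claw":8,"dx":-0.3,"dy":0,"dz":-3,"turn":0},{"claw":8,"dx":0,"dy":0,"dz":-2,"turn":0}]'
python3 -c "
from h import *; st()"
```

```text
time_s: 10.2
ee_pos: [0.5335, -0.1311, 0.218]
orientation: [2.789, 1.424, 0.062]
contact_force: [-0.5, -0.7, -1.7]
gripper_width: 0.0131
t 10.2 ee [ 533.5 -131.1  218. ] yaw_y -35.92 tz [ 0.039  0.01  -0.999] F [-0.52 -0.71 -1.72] T [-0.042  0.109 -0.035] w 13.07 q7 -0.59
```

```bash
python3 -m creep '[{"claw":8,"dx":0,"dy":0,"dz":-3,"turn":0},{"claw":8,"dx":0,"dy":0,"dz":-2,"turn":0}]'
python3 -c "
from h import *; st()"
```

```text
time_s: 10.4
ee_pos: [0.5334, -0.1311, 0.2125]
orientation: [2.79, 1.424, 0.062]
contact_force: [-0.1, -1.0, -2.6]
gripper_width: 0.013
t 10.4 ee [ 533.4 -131.1  212.5] yaw_y -35.92 tz [ 0.039  0.01  -0.999] F [-0.06 -1.04 -2.6 ] T [-0.038  0.016 -0.027] w 13.04 q7 -0.59
```

The TCP is 8 mm below lip-riding height with no contact force, so the pins are in the slots. Next is pressing onto the seat.

```bash
python3 -m creep '[{"claw":8,"dx":0,"dy":0,"dz":-2,"turn":0},{"claw":8,"dx":0,"dy":0,"dz":-2,"turn":0},{"claw":8,"dx":0,"dy":0,"dz":-2,"turn":0}]'
python3 -c "
from h import *; st()"
```

```text
time_s: 10.7
ee_pos: [0.534, -0.1311, 0.208]
orientation: [2.788, 1.423, 0.064]
contact_force: [-2.3, 0.8, 3.7]
gripper_width: 0.0132
t 10.7 ee [ 534.  -131.1  208. ] yaw_y -35.93 tz [ 0.041  0.009 -0.999] F [-2.33  0.85  3.74] T [0.086 0.596 0.005] w 13.24 q7 -0.59
```

```bash
python3 -m creep '[{"claw":8,"dx":0,"dy":0,"dz":-2,"turn":0},{"claw":8,"dx":0,"dy":0,"dz":-2,"turn":0}]'
python3 -c "
from h import *; st()"
```

```text
time_s: 10.9
ee_pos: [0.5345, -0.1311, 0.2056]
orientation: [2.787, 1.423, 0.066]
contact_force: [-2.5, 0.1, 5.7]
gripper_width: 0.0129
t 10.9 ee [ 534.5 -131.1  205.6] yaw_y -35.94 tz [ 0.043  0.009 -0.999] F [-2.53  0.14  5.67] T [0.117 0.715 0.013] w 12.86 q7 -0.6
```

```bash
python3 -m creep '[{"claw":8,"dx":-0.5,"dy":0,"dz":-0.5,"turn":-3},{"claw":8,"dx":0,"dy":0.1,"dz":-0.5,"turn":-3},{"claw":8,"dx":0,"dy":0.1,"dz":-0.5,"turn":-3}]'
python3 -c "
from h import *; st()"
```

```text
time_s: 11.2
ee_pos: [0.535, -0.1311, 0.2064]
orientation: [2.888, 1.189, 0.068]
contact_force: [-2.3, -0.3, 5.5]
gripper_width: 0.013
t 11.2 ee [ 535.  -131.1  206.4] yaw_y -45.26 tz [ 0.047 -0.    -0.999] F [-2.28 -0.31  5.47] T [0.221 0.781 0.071] w 13.01 q7 -0.75
```

```bash
python3 -m creep '[{"claw":8,"dx":-0.5,"dy":0.1,"dz":-1,"turn":-3},{"claw":8,"dx":-0.3,"dy":0.1,"dz":-1,"turn":-3},{"claw":8,"dx":0,"dy":0.1,"dz":-1,"turn":-3},{"claw":8,"dx":0,"dy":0.1,"dz":-1,"turn":-3}]'
python3 -c "
from h import *; st()"
```

```text
time_s: 11.6
ee_pos: [0.535, -0.1306, 0.2056]
orientation: [2.993, 0.867, 0.067]
contact_force: [-2.2, 0.3, 6.0]
gripper_width: 0.013
t 11.6 ee [ 535.  -130.6  205.6] yaw_y -57.74 tz [ 0.049 -0.012 -0.999] F [-2.18  0.32  6.05] T [0.195 0.744 0.043] w 12.99 q7 -0.96
```

```bash
python3 -m creep '[{"claw":8,"dx":-0.2,"dy":0.1,"dz":-1,"turn":-3},{"claw":8,"dx":0,"dy":0.1,"dz":-1,"turn":-3},{"claw":8,"dx":0,"dy":0.1,"dz":-1,"turn":-3},{"claw":8,"dx":0,"dy":0.1,"dz":-1,"turn":-3}]'
python3 -c "
from h import *; st()"
```

```text
time_s: 12.0
ee_pos: [0.5351, -0.1299, 0.205]
orientation: [3.062, 0.535, 0.065]
contact_force: [-1.8, 0.1, 6.7]
gripper_width: 0.013
t 12.0 ee [ 535.1 -129.9  205. ] yaw_y -70.21 tz [ 0.047 -0.024 -0.999] F [-1.83  0.07  6.74] T [0.216 0.761 0.024] w 13.01 q7 -1.18
```

```bash
python3 -m creep '[{"claw":8,"dx":0,"dy":0.1,"dz":-1.2,"turn":-3},{"claw":8,"dx":0,"dy":0.1,"dz":-1.2,"turn":-3},{"claw":8,"dx":0,"dy":0.1,"dz":-1.2,"turn":-3},{"claw":8,"dx":0,"dy":0.1,"dz":-1.2,"turn":-3}]'
python3 - <<'E'
from h import *
st()
s=arm.read_camera("side"); 
cv2.imwrite("pics/s6c.png",cv2.convertScaleAbs(cv2.resize(s["frame"][130:200,270:340],None,fx=8,fy=8,interpolation=cv2.INTER_CUBIC),alpha=1.6))
E
```

```text
time_s: 12.4
ee_pos: [0.5354, -0.1292, 0.2039]
orientation: [3.096, 0.2, 0.062]
contact_force: [-1.8, 0.5, 8.0]
gripper_width: 0.0126
t 12.4 ee [ 535.4 -129.2  203.9] yaw_y -82.67 tz [ 0.042 -0.036 -0.998] F [-1.82  0.46  7.96] T [0.229 0.846 0.048] w 12.65 q7 -1.39
```

View pics/s6c.png

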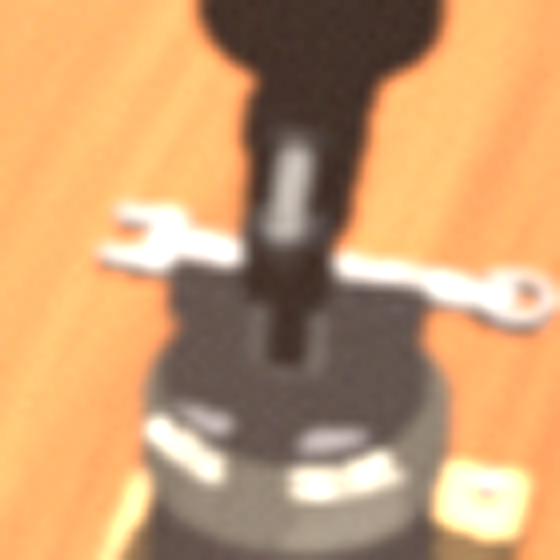

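```bash
python3 -m creep '[{"claw":8,"dx":0,"dy":0.1,"dz":-1.2,"turn":-3},{"claw":8,"dx":0,"dy":0.1,"dz":-1,"turn":-3},{"claw":8,"dx":0,"dy":0,"dz":-1,"turn":-2}]'
python3 -c "
from h import *; st()"
```

```text
time_s: 12.75
ee_pos: [0.5357, -0.1286, 0.2039]
orientation: [3.098, -0.027, 0.06]
contact_force: [-2.2, 0.7, 7.3]
gripper_width: 0.0132
t 12.75 ee [ 535.7 -128.6  203.9] yaw_y -91.04 tz [ 0.038 -0.043 -0.998] F [-2.21  0.66  7.34] T [0.272 0.859 0.044] w 13.17 q7 -1.54
```

55° turned. The height is constant at 203.9, which means the pins are on the flat. A little more turn should find the stop.

```bash
python3 -m creep '[{"claw":8,"dx":0,"dy":0,"dz":-0.8,"turn":-1},{"claw":8,"dx":0,"dy":0,"dz":-0.8,"turn":-1}]'
python3 -c "
from h import *; st()"
python3 -m creep '[{"claw":8,"dx":0,"dy":0,"dz":-0.8,"turn":-1.5}]'
python3 -c "
from h import *; st()"
```

```text
time_s: 12.95
ee_pos: [0.5357, -0.1284, 0.2041]
orientation: [3.096, -0.082, 0.06]
contact_force: [-2.6, -0.5, 5.4]
gripper_width: 0.013
t 12.95 ee [ 535.7 -128.4  204.1] yaw_y -93.09 tz [ 0.038 -0.045 -0.998] F [-2.58 -0.54  5.4 ] T [0.247 0.804 0.288] w 12.98 q7 -1.57
time_s: 13.05
ee_pos: [0.5358, -0.1283, 0.2041]
orientation: [3.093, -0.119, 0.06]
contact_force: [-3.4, -0.1, 6.0]
gripper_width: 0.0129
t 13.05 ee [ 535.8 -128.3  204.1] yaw_y -94.47 tz [ 0.037 -0.047 -0.998] F [-3.38 -0.11  5.99] T [0.091 0.794 0.997] w 12.94 q7 -1.6
```

The stop is reached: torque rose to about 1.0 N·m at 58°. I'll ease it off, open and check.

```bash
python3 -m creep '[{"claw":8,"dx":0,"dy":0,"dz":0,"turn":1}]'
python3 -c "
from h import *; st()"
python3 -m creep '[{"claw":20,"dx":0,"dy":0,"dz":0,"turn":0},{"claw":30,"dx":0,"dy":0,"dz":0,"turn":0},{"claw":40,"dx":0,"dy":0,"dz":0,"turn":0},{"claw":60,"dx":0,"dy":0,"dz":0,"turn":0}]' 40
python3 -c "
from h import *; st()"
```

```text
time_s: 13.15
ee_pos: [0.5357, -0.1281, 0.2042]
orientation: [3.093, -0.088, 0.06]
contact_force: [-1.5, -1.1, 0.2]
gripper_width: 0.0132
t 13.15 ee [ 535.7 -128.1  204.2] yaw_y -93.29 tz [ 0.037 -0.047 -0.998] F [-1.48 -1.08  0.23] T [0.142 0.439 0.319] w 13.18 q7 -1.58
time_s: 13.55
ee_pos: [0.5367, -0.1281, 0.2034]
orientation: [3.094, -0.089, 0.064]
contact_force: [-0.1, -0.3, 0.3]
gripper_width: 0.0535
t 13.55 ee [ 536.7 -128.1  203.4] yaw_y -93.35 tz [ 0.04  -0.046 -0.998] F [-0.15 -0.3   0.32] T [0.037 0.027 0.059] w 53.5 q7 -1.58
```

Released cleanly with no force left. I'll rise straight up and look.

```bash
python3 -m creep '[{"claw":70,"dx":0,"dy":0,"dz":3,"turn":0},{"claw":70,"dx":0,"dy":0,"dz":8,"turn":0},{"claw":70,"dx":0,"dy":0,"dz":15,"turn":0},{"claw":70,"dx":0,"dy":0,"dz":20,"turn":0},{"claw":70,"dx":0,"dy":0,"dz":20,"turn":0},{"claw":70,"dx":-10,"dy":0,"dz":20,"turn":0},{"claw":70,"dx":-40,"dy":0,"dz":10,"turn":0},{"claw":70,"dx":-40,"dy":0,"dz":10,"turn":0},{"claw":70,"dx":-20,"dy":0,"dz":0,"turn":0},{"claw":70,"dx":0,"dy":0,"dz":0,"turn":0}]'
python3 - <<'E'
from h import *
st()
s=arm.read_camera("side");w=arm.read_camera("wrist");t=arm.read_camera("top")
x0,y0=265,140
im=cv2.convertScaleAbs(cv2.resize(s["frame"][140:230,265:355],None,fx=6.5,fy=6.5,interpolation=cv2.INTER_CUBIC),alpha=1.3)
for z,r,c in ((.124,.044,(255,0,0)),(.129,.044,(0,255,0))):
    q=np.array([proj(s,(.5362+r*np.cos(a),-.1315+r*np.sin(a),z)) for a in np.linspace(0,6.29,150)])
    cv2.polylines(im,[(((q-[x0,y0]+.5)*6.5)-.5).round().astype(int)],True,c,1)
cv2.imwrite("pics/s7.png",im); cv2.imwrite("pics/w7.png",w["frame"]); cv2.imwrite("pics/t7.png",t["frame"])
print([(r["centre"],at_z(w,r["centre"],.15),r["confidence"]) for r in arm.place_of("bar",w)])
E
```

```text
time_s: 14.55
ee_pos: [0.4247, -0.1274, 0.3184]
orientation: [3.093, -0.088, 0.076]
contact_force: [-0.2, -0.1, 0.3]
gripper_width: 0.0697
t 14.55 ee [ 424.7 -127.4  318.4] yaw_y -93.33 tz [ 0.047 -0.047 -0.998] F [-0.25 -0.13  0.27] T [ 0.071 -0.007  0.003] w 69.66 q7 -1.43
[([268.2, 61.1], array([ 0.53659956, -0.13278887,  0.15      ]), 0.75), ([20.3, 164.3], array([0.47855953, 0.04291098, 0.15      ]), 0.59)]
```

View pics/s7.png

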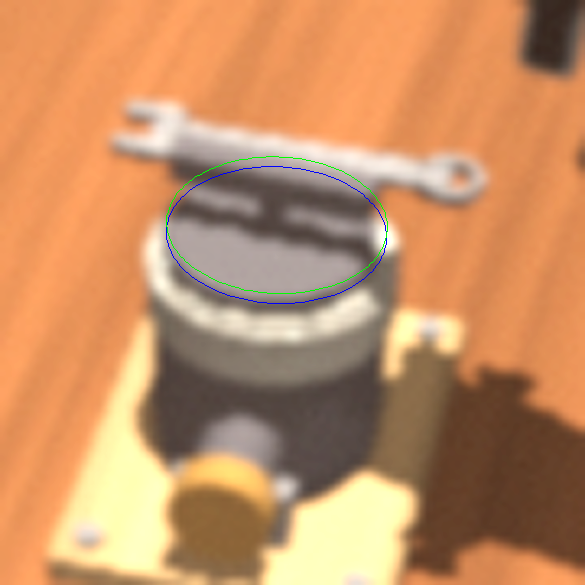

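View pics/w7.png

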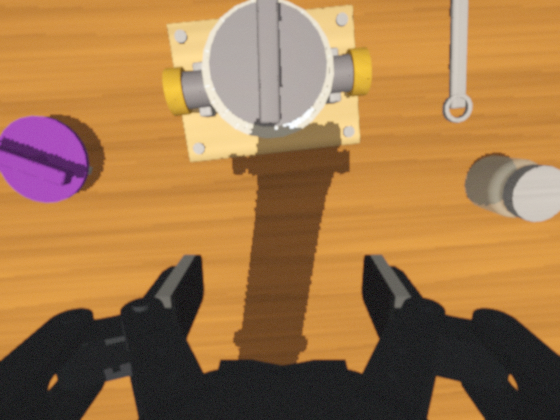

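View pics/t7.png

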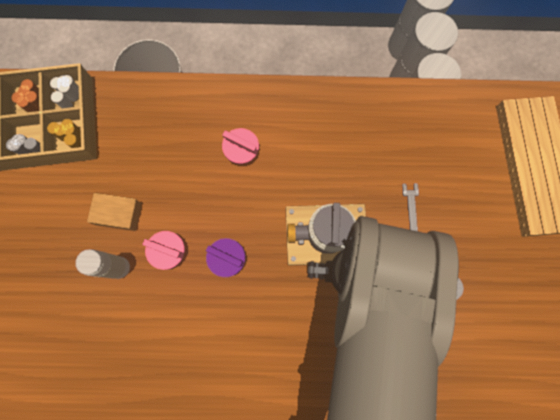

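In the side view the flange lies on the home circle (blue). In the wrist view the bar runs from (267,0) to (268,122), along the gripper's final direction, so the cap has not backed off. Handing in.

```bash
python3 -c "
from h import *
print(arm.finish_job()); st()"
```

```text
the job is handed in; nothing more can be done
None
the job is handed in; nothing more can be done
```

The grey T-handled cap is in the housing, turned fully home and let go. I handed the job in at about 14.7 s on the robot clock.

I gripped the cap by its bar and set the pins into the slots at about 54°; they dropped in without touching the lip. I then pressed with about 8–10 N and turned clockwise to the hard stop, about 57–58° on, before opening the gripper and backing away.

**Checks after release:**
- **Height:** in the side picture the flange lies on the circle for the fully-home height. In the last 10° of turning the height stayed level, so the pins were on the flat.
- **Angle:** in the wrist picture the bar still lies about 57° past the slots, so the cap had not backed off.
- **Surroundings:** the wrist force is zero. The look-alikes, wrench, jar, can and box look unmoved, though the arm partly hid the jar and wrench in the last top view.

**Off the plan:**
- **Torque:** at the stop the last 1.5° step briefly read 1.0 N·m, above the 0.8 N·m stated as safe. I eased it off at once.
- **Tool tilt:** the tool built up a tilt of 2–4° over the moves. It caused no large side force; the sideways reading stayed under 4 N.
- **Mouth position:** the network's estimate was about 4 mm off my image fit. I used the fit, and the clean drop bore it out.

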